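# Unlatch the cool box and load its sample block into the heater

## Task

Lift the latch lever on the front of the cool box past centre so that its hook comes off and the sprung lid swings open. Take the sample block out, set it down on the bench to change your grip from its long sides to its ends, then stand it in the empty bay of the block heater, seated flat between the ribs. Keep the block upright all the way, leave the lid open, and do not shift the blocks in the other bays or anything else on the bench.

Things in the scene. Friction and masses are not known exactly. Their poses are not given: they have to be found in the camera images.
- coolbox: insulated cool box, fixed: white tub 200 mm deep (its x) x 190 mm wide (y), rim 100 mm high, blue hinged lid 35 mm high on it. Origin: centre of its underside, z up; its front, with the steel draw latch in the middle (y = 0), faces its -x, roughly towards the robot. The latch's red grip bar is 32 mm out from the front face and 34 mm above the bench when shut.
- trough_floor (a point): centre of the trough in the cool box's grey foam, 50 mm above the bench, axes as the box: 68 mm along x, open 162 mm along y. Foam at its front and rear rises to 96 mm and hugs the block's ends with 3 mm to spare, so they cannot be reached; beside the block's long sides is 60 mm of room for fingers. Two ribs 8 mm high keep the block in the middle.
- lever_pivot (a point): pin about which the latch lever turns (along its y axis), at (-116, 0, 78) mm in the box frame; axes as the box. With the lever shut the grip bar is 16 mm out (-x) from and 44 mm below this pin.
- lever_grip (a point): centre of the lever's red grip bar (10 mm diameter, 30 mm long along its y, both ends free to pinch); moves with the lever
- lever (a joint): latch lever, rad: 0 = shut, hanging down; positive swings the grip bar outward (box -x) and up about the pin; stop at 1.9. The sprung hook resists with about 7 N at the bar; dead centre is near 0.5; past it the spring drives the lever on and near 1.4 the hook slips off the keeper and springs outward. Friction then holds the lever where it is left.
- lid (a joint): cool box lid, rad: 0 = shut, 1.75 = fully open, leaning 10 degrees back past upright. Hinged along the rear rim, at x = 100, z = 100 mm in the box frame. Once the hook is off, springs raise it to the open stop in about 2 s and keep it there.
- hook_tip (a point): underside of the claw of the latch hook, which swivels on the lever and reaches up over the keeper; it rests on keeper_top while hooked
- keeper_top (a point): middle of the steel keeper ledge on the lid's front (stands out 10 mm), where the hook bears
- sample_block: aluminium block 62 mm long (its x) x 36 mm wide (y) x 48 mm high, 0.18 to 0.31 kg, with six small tubes whose orange and yellow lids stand 3 mm proud of its top; loose; origin at the centre of its underside, z up. Starts in the cool box trough, length along the box's x (within 2 degrees), underside 50 mm above the bench.
- heater: block heater, grey-white, fixed, 220 mm deep (x) x 200 mm wide (y); origin centre of underside; low keypad faces -x, towards the robot. Deck 50 mm high with three bays side by side along y, 46 mm apart, centred at x = 15 mm: each 68 (x) x 42 mm (y) inside ribs 8 mm high. Two hold blocks; beside a neighbour only 10 mm remain, too little for a finger; the ends are free above the ribs.
- free_bay_floor (a point): centre of the floor of the one empty bay (bare black pad), 50 mm above the bench; x along the bay's length, y across the bays, z up. A block has 3 mm of play on every side. Which of the three bays is empty varies.
- block_left: a bystander tube block with white and pale-blue tube lids, standing in one of the other two heater bays; same size as the sample block (62 x 36 x 48 mm, 0.24 kg, loose), origin at the centre of its underside, x along its length
- block_right: a bystander tube block with green and white tube lids, standing in one of the other two heater bays; same size as the sample block (62 x 36 x 48 mm, 0.24 kg, loose), origin at the centre of its underside, x along its length
- tube_rack: bystander: white foam rack 90 x 130 x 30 mm with five 50 ml tubes with blue caps, 121 mm high in all; loose; origin under its centre
- reagent_bottle: bystander: clear bottle with blue cap, 68 mm across, 132 mm high; loose; origin under its centre
- tip_box: bystander: yellow pipette-tip box, 80 x 116 x 66 mm; loose; origin under its centre
- plate_stack: bystander: stack of three white microplates, 88 x 130 x 45 mm; loose; origin under its centre
- timer: bystander: small white lab timer lying flat, 58 x 62 x 17 mm, on the bench between the cool box and the heater; loose; origin under its centre
- pipette: bystander: grey and white hand pipette lying on the bench, 260 mm long along its x, 32 mm high; loose; origin under it

How it is judged:
On the way, in this order (a step that is already met when the one before it is completed fails the run):
1. the latch lever is past centre and its hook is off the keeper (value of joint lever above 0.6 rad and distance between hook_tip and keeper_top above 0.02 m), for 0.1 s.
2. the sample block stands on the bench, upright and let go (height (world z) of sample_block below 0.004 m and angle between sample_block's own z axis and vertical below 0.06 rad and contact force between sample_block and the fingers below 0.1 N and linear speed of sample_block below 0.03 m/s), for 0.1 s.
At the end, for the whole second after the job is handed in: The sample block rests in the heater's empty bay: underside on the bay floor (3 mm), level (3 degrees), centred within 5 mm each way, length along the bay (8 degrees, either way round); the cool box lid stands open (beyond 1.5 rad), its hook off the keeper (x of sample_block in the frame of free_bay_floor between -0.005 and 0.005 m and y of sample_block in the frame of free_bay_floor between -0.005 and 0.005 m and z of sample_block in the frame of free_bay_floor between -0.003 and 0.003 m and angle between sample_block's own z axis and vertical below 0.05 rad and angle between the x axis of sample_block and the x axis of free_bay_floor, either way round below 0.15 rad and linear speed of sample_block below 0.01 m/s and value of joint lid above 1.5 rad and distance between hook_tip and keeper_top above 0.02 m); the robot touches nothing.
It fails at once if the sample block is tipped by more than 30 degrees (angle between sample_block's own z axis and vertical above 0.52 rad).
It fails at once if a block in another bay is shifted by more than 10 mm (distance of any of block_left, block_right from where it was at the start of the episode above 0.01 m).
It fails at once if another thing on the bench is shifted by more than 20 mm (distance of any of tube_rack, reagent_bottle, tip_box, plate_stack, timer, pipette from where it was at the start of the episode above 0.02 m).
It also fails if it takes over 67 s, if anything falls off the work surface, if the arm or the gripper's body presses on something with over 40 N, if the wrist force passes 120 N, or if a joint passes its speed limit or range.

## Robot

A 6-joint arm with a two-finger parallel gripper is mounted at the origin on the work surface. World frame = base frame: x ahead of the robot, y to its left, z up, the work surface at z = 0. Lengths are in m, angles in rad, forces in N, time in s.
With the tool pointing down it reaches from about 0.3 to 0.875 m from the base axis. Payload 6.4 kg.
Tool frame: the origin (TCP) lies between the finger pads; the fingertips stand 22 mm ahead of it and the grasp point (between the pads) lies 3 mm ahead of it; z points along the fingers, y is the line along which they close (so a half turn about z gives the same grasp; the last joint's range is limited). The gripper opens to 85 mm and grips with 20 to 120 N. Pads are 22 mm wide; open, the fingers measure 114 mm over their backs; the gripper's body (76 mm by 85 mm) begins 54 mm behind the grasp point. The pads swing forward as they close: fully open they stand 13 mm farther back than shut.
Start: joints at [0.927, 0.181, 1.607, -0, 1.354, -0.206], TCP at [0.244, 0.521, 0.253] pointing down, gripper open.
Joint ranges: [-2.99, 2.99], [-0.89, 2.07], [0.3, 2.58], [-1.14, 4.28], [0, 2.63], [-3.12, 3.12]. Speed limits (rad/s): [2.57, 2.57, 3.01, 3.14, 3.14, 3.14].

## Interface

Orientations are given as a unit quaternion [w, x, y, z].
In Python, from bench import ctrl, imaging, workorder gives the robot as it stands.
- The arm moves only by the shell command python3 -m pendant 'ROWS' [OPENING]. ROWS is JSON, a list of rows, each a list of 4 numbers: the shift along the tool's x, y, z in cm, then the turn about the tool's z in degrees. In form: [[dx, dy, dz, roll], ...]. A call has 1 to 12 rows; each row is the pose to reach, as a shift and turn from the pose commanded when the call began, along the tool's axes at that moment; what a row does not reach only later rows make up. A row lasts 1/12 s, in which the tool goes at most 41.7 mm and 7.16 degrees, less where a joint would pass 70% of its speed; a pose out of reach is approached as far as the arm can. A call with a gripper value outside its range is refused whole. OPENING is the opening, from 0 (shut) to 1 (fully open), set as the call begins (- or left out, the last holds). The fingers move at their own pace and stop on an object; the grip force is fixed at half the most. Time passes only in rows, so rows that repeat a pose let the fingers close. It gives the time, the measured TCP pose, the force, the opening and the grip force at its end, in the units of the state.
- ctrl.get_obs(): the state, without advancing time (a new reading comes with each control period).
- imaging.camera(name): name is "scene" or "top" or "wrist"; returns the picture (384x512x3 uint8, red, green, blue); there is no depth.
- imaging.camera_info(name): a dict with "K" (3x3 intrinsics, pixels), "T" (4x4, takes a point from camera to world coordinates); the wrist camera has in their place "tool_from_camera" (4x4, takes a point from camera to tool coordinates, whose origin is the TCP and whose axes are the flange's). Camera axes: x right, y up, looking along -z (the intrinsics and any distortion apply to the point x, -y, -z); pixel columns grow to the right and rows downward; lengths in m; the calibration is good to about 2 mm. A picture is of the moment at which its call begins: read the wrist's pose just before it. camera_info takes no time and is no camera call.
- workorder.hand_in(): hands the job in; it is judged then, once.
The state is a dict: "time_s": time; "q": joint angles; "dq": joint speeds; "joint_efforts": joint torques, N m; "eef_pos": TCP position; "eef_rot": TCP orientation; "wrist_force": force on the tool from outside, world axes, zero at the start; "torque": the same for the moment, N m; "opening": opening from 0.0 (shut) to 1.0 (fully open); "grasp_force": force on a finger pad.
Only numpy, scipy, OpenCV 4.12 (cv2) and the standard library are available. Lean on these libraries where they do the work, as an engineer would, in place of code of your own. Each camera call takes 0.05 s, during which the arm holds its last target. There are 200 camera calls.

## Working session

There is one attempt and no reset: what is moved stays moved. The work goes in short steps, Python scripts to look and compute and a shell command to move; the robot and the scene stay as the last step left them, time stands still between calls to the robot, and variables do not carry over. Pictures are saved under pics/ and viewed, at most 10 in all, crops included, and the job is handed in when it is done.

```bash
ls; mkdir -p pics
cat > h.py <<'E'
import numpy as np, cv2, json
from bench import ctrl, imaging, workorder
from scipy.spatial.transform import Rotation as R
def pose():
    o=ctrl.get_obs(); q=o['eef_rot']; T=np.eye(4)
    T[:3,:3]=R.from_quat([q[1],q[2],q[3],q[0]]).as_matrix(); T[:3,3]=o['eef_pos']; return T
def camT(name,tool=None):
    i=imaging.camera_info(name)
    return np.array(i['K']), (np.array(i['T']) if 'T' in i else tool@np.array(i['tool_from_camera'])), i
def ray(name,px,z,tool=None):
    K,T,i=camT(name,tool); d=np.linalg.inv(K)@[px[0],px[1],1]; d=T[:3,:3]@(d*[1,-1,-1])
    return T[:3,3]+d*(z-T[2,3])/d[2]
def proj(name,P,tool=None):
    K,T,i=camT(name,tool); p=(np.linalg.inv(T)@np.r_[P,1])[:3]*[1,-1,-1]; p=K@p; return p[:2]/p[2]
def snap(name,fn,crop=None,s=1):
    im=imaging.camera(name)[:,:,::-1]
    if crop: im=im[crop[1]:crop[3],crop[0]:crop[2]]
    if s!=1: im=cv2.resize(im,None,fx=s,fy=s,interpolation=cv2.INTER_CUBIC)
    cv2.imwrite('pics/'+fn,im)
E
python3 - <<'E'
from h import *
print(imaging.camera_info('top'),imaging.camera_info('scene'),imaging.camera_info('wrist'),sep='\n')
print(ctrl.get_obs())
snap('top','top.png',s=1.5)
snap('scene','scene.png',s=1.5)
E
```

```text
pics
{'K': array([[479.10223473,   0.        , 260.1987227 ],
       [  0.        , 479.10223473, 192.25144688],
       [  0.        ,   0.        ,   1.        ]]), 'T': array([[-0.01958004,  0.98603248, -0.16539824,  0.38672479],
       [-0.99972615, -0.01718813,  0.01588061,  0.01985831],
       [ 0.01281591,  0.16566389,  0.98609899,  1.42395715],
       [ 0.        ,  0.        ,  0.        ,  1.        ]])}
{'K': array([[352.89001364,   0.        , 250.22281743],
       [  0.        , 352.89001364, 195.66990679],
       [  0.        ,   0.        ,   1.        ]]), 'T': array([[ 0.34788895, -0.67465364,  0.65101132,  1.23572048],
       [ 0.93739512,  0.26233113, -0.22906937, -0.21949368],
       [-0.01623805,  0.68994554,  0.72367913,  0.82372329],
       [ 0.        ,  0.        ,  0.        ,  1.        ]])}
{'K': array([[293.97773631,   0.        , 250.65620834],
       [  0.        , 293.97773631, 193.17135832],
       [  0.        ,   0.        ,   1.        ]]), 'tool_from_camera': array([[ 7.06311353e-04,  9.51476325e-01,  3.07721147e-01,
         7.89936981e-02],
     
[... 241 characters left out ...]
00e+00]])}
{'time_s': 0.0, 'q': array([ 9.26716836e-01,  1.81548038e-01,  1.60801232e+00,  3.74044567e-05,
        1.35381317e+00, -2.06287118e-01]), 'dq': array([-0.00246316,  0.00064245, -0.00035195,  0.00019464, -0.00241755,
       -0.00069362]), 'joint_efforts': array([-1.61327494e-03, -4.44878304e+01, -3.51324928e+01, -6.11023552e-04,
        9.18926817e-03, -3.69052501e-06]), 'eef_pos': array([0.2434152 , 0.52036297, 0.25237811]), 'eef_rot': array([-3.83929297e-04,  2.17156142e-01,  9.76136475e-01, -8.03624652e-04]), 'wrist_force': array([-0.02545988, -0.53790415, -0.67750398]), 'torque': array([ 0.0413229 , -0.02037864, -0.02637474]), 'grasp_force': 0.0, 'opening': 0.9989693976622587}
```

View pics/top.png

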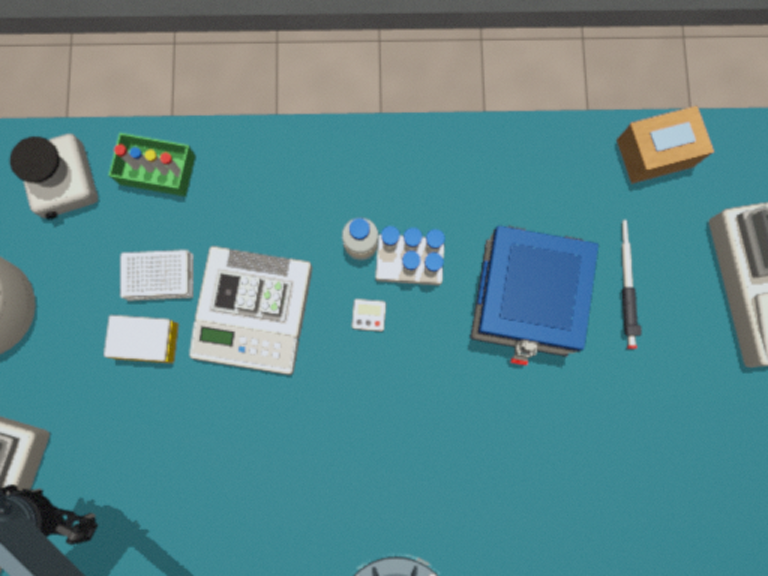

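View pics/scene.png

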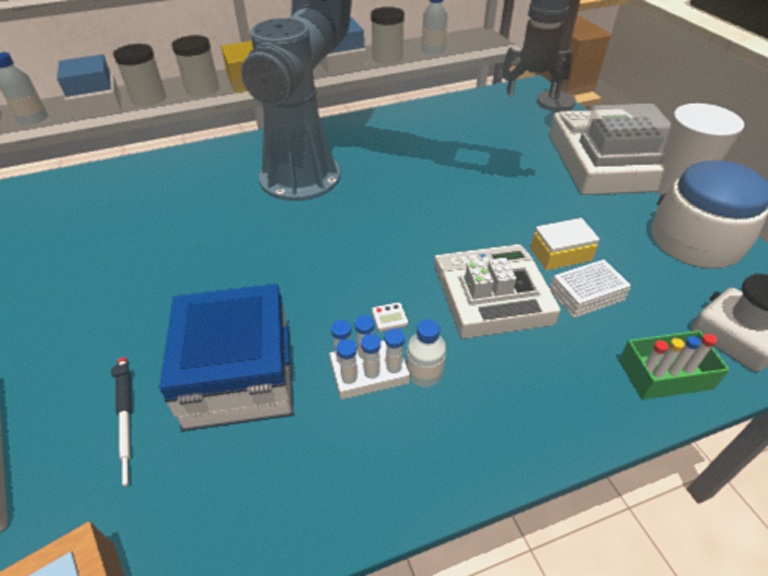

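Top view: the cool box is on the right, with the lid corners (×1.5 px) at about (497,227), (597,240), (583,349), (481,334) and the red grip at (519,361). The heater is on the left at (250,310), with its black empty bay leftmost at (228,292). The scene view agrees.

```bash
cat > m.py <<'E'
from h import *
t=lambda p,z: ray('top',np.array(p)/1.5,z)
print('lid',[t(p,.135).round(3)[:2] for p in [(497,227),(597,240),(583,349),(481,334)]])
print('grip',t((519,361),.034).round(3))
print('heater base',[t(p,z).round(3)[:2] for p,z in [((207,249),.05),((310,261),.05),((296,372),.0),((191,358),.0)]])
print('bay',t((228,292),.05).round(3),'blk',t((249,294),.1).round(3),t((273,297),.1).round(3))
T=pose();print(T.round(3))
E
python3 m.py
```

```text
lid [array([ 0.715, -0.2  ]), array([ 0.687, -0.384]), array([ 0.486, -0.346]), array([ 0.517, -0.163])]
grip [ 0.473 -0.249  0.034]
heater base [array([0.701, 0.354]), array([0.674, 0.153]), array([0.462, 0.186]), array([0.493, 0.392])]
bay [0.616 0.311 0.05 ] blk [0.603 0.262 0.1  ] [0.596 0.217 0.1  ]
[[-0.906  0.424 -0.001  0.243]
 [ 0.424  0.906 -0.001  0.52 ]
 [ 0.    -0.002 -1.     0.252]
 [ 0.     0.     0.     1.   ]]
```

```bash
python3 -m pendant '[[-3.6,-5.2,0.8,-2],[-5.5,-7.8,1.3,-3],[-7.3,-10.4,1.7,-4],[-9.1,-13,2,-5],[-10.9,-15.6,2.5,-6],[-12.7,-18.2,3,-7],[-14.6,-20.8,3.4,-8],[-16.4,-23.4,3.8,-9],[-18.2,-26,4.2,-10],[-20,-28.6,4.6,-11],[-21.9,-31.2,5,-12],[-21.9,-31.2,5,-14.4]]'
cat > rel.py <<'E'
# target tool rel move: python rel.py frame x y z yaw : frame box/heat, mm & deg of tool x axis dir in that frame
import sys; from h import *
F={'box':(.601,-.273,-10.6),'heat':(.583,.271,-9.5),'w':(0,0,0)}
import os
if os.path.exists('F.json'): F.update(json.load(open('F.json')))
def go(f,x,y,z,yaw):
    c=F[f];a=np.radians(c[2]);P=np.array([c[0]+np.cos(a)*x/1e3-np.sin(a)*y/1e3,c[1]+np.sin(a)*x/1e3+np.cos(a)*y/1e3,z/1e3])
    T=pose();d=T[:3,:3].T@(P-T[:3,3])*100
    cur=np.degrees(np.arctan2(T[1,0],T[0,0]));r=-((c[2]+yaw-cur+180)%360-180)
    b=[np.cos(a)*(T[0,3]-c[0])+np.sin(a)*(T[1,3]-c[1]),-np.sin(a)*(T[0,3]-c[0])+np.cos(a)*(T[1,3]-c[1]),T[2,3]]
    o=ctrl.get_obs();print('at',f,(np.array(b)*1e3).round(1),'yaw',round(cur-c[2],1),'| move cm',d.round(2),'roll',round(r,1),'| t',round(o['time_s'],2),'F',np.round(o['wrist_force'],1),'op',round(o['opening'],2),'g',round(o['grasp_force'],1))
if __name__=='__main__': go(sys.argv[1],*map(float,sys.argv[2:6]))
E
python3 rel.py box -230 0 150 180
```

```text
time_s: 1.1
eef_pos: [0.3103, 0.141, 0.2025]
eef_rot: [-0.0, 0.096, 0.995, -0.001]
wrist_force: [-0.3, 0.4, 0.1]
opening: 1.001
grasp_force: 0.0
at box [-361.9  353.5  202.5] yaw 179.6 | move cm [-13.42 -35.25   5.33] roll -0.4 | t 1.1 F [-0.3  0.4  0.1] op 1.0 g 0.0
```

```bash
python3 -m pendant '[[-1.3,-3.6,0.5,0],[-2.7,-7.1,1.1,0],[-4,-10.6,1.6,0],[-5.3,-14.1,2.1,0],[-6.7,-17.6,2.6,0],[-8,-21.1,3.2,0],[-9.4,-24.6,3.7,0],[-10.7,-28.2,4.2,0],[-12,-31.7,4.8,0],[-13.4,-35.2,5.3,0],[-13.4,-35.2,5.3,0],[-13.4,-35.2,5.3,0]]'
python3 - <<'E'
from h import *
T=pose();np.save('T1.npy',T)
snap('wrist','w1.png',s=1.56)
from scipy.spatial.transform import Rotation as R
a=np.radians(-10.6);B=lambda x,y,z:[.601+np.cos(a)*x-np.sin(a)*y,-.273+np.sin(a)*x+np.cos(a)*y,z]
for n,p in dict(gripL=(-.132,.015,.034),gripR=(-.132,-.015,.034),pin=(-.116,0,.078),lidL=(-.1,.095,.135),lidR=(-.1,-.095,.135)).items(): print(n,(proj('wrist',B(*p),T)*1.56).round())
E
```

```text
time_s: 2.1
eef_pos: [0.3758, -0.2266, 0.1494]
eef_rot: [-0.001, 0.095, 0.996, 0.001]
wrist_force: [-0.3, 0.4, 0.2]
opening: 1.0
grasp_force: 0.0
gripL [411. 459.]
gripR [362. 459.]
pin [386. 537.]
lidL [611. 675.]
lidR [159. 676.]
```

View pics/w1.png

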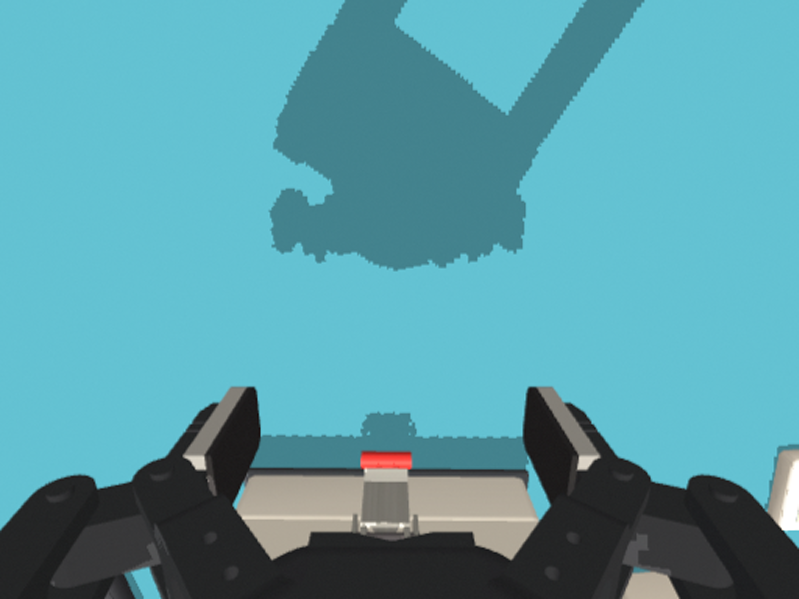

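The red grip bar is at (361–411, 459), within a pixel of my box-pose prediction. The lever plate fills nearly the whole bar width, so I'll pinch the bar's ends with the fingertips.

```bash
python3 rel.py box -165 0 47 180; python3 rel.py box -137 0 47 180
```

```text
at box [-230.3    5.5  149.5] yaw 179.8 | move cm [-6.55 -0.54 10.24] roll -0.2 | t 2.15 F [ 0.8  0.7 -0.2] op 0.99 g 0.0
at box [-230.3    5.5  149.5] yaw 179.8 | move cm [-9.35 -0.53 10.24] roll -0.2 | t 2.15 F [ 0.8  0.7 -0.2] op 0.99 g 0.0
```

```bash
python3 -m pendant '[[-2.2,-0.5,3.4,0],[-4.4,-0.5,6.8,0],[-6.5,-0.5,9.5,0],[-6.5,-0.5,10.2,0],[-7.5,-0.5,10.2,0],[-8.5,-0.5,10.2,0],[-9.3,-0.5,10.2,0],[-9.3,-0.5,10.2,0],[-9.3,-0.5,10.2,0]]' 0.6
python3 - <<'E'
from h import *
snap('wrist','w2.png',s=1.56)
E
python3 rel.py box -137 0 47 180
```

```text
time_s: 2.9
eef_pos: [0.4679, -0.2482, 0.0502]
eef_rot: [0.001, 0.093, 0.996, -0.001]
wrist_force: [-1.2, 0.4, -0.3]
opening: 0.6
grasp_force: 0.0
at box [-1.36e+02  1.00e-01  4.98e+01] yaw 179.9 | move cm [ 0.1  -0.    0.28] roll -0.1 | t 2.95 F [-0.   0.4  0.2] op 0.6 g 0.0
```

View pics/w2.png

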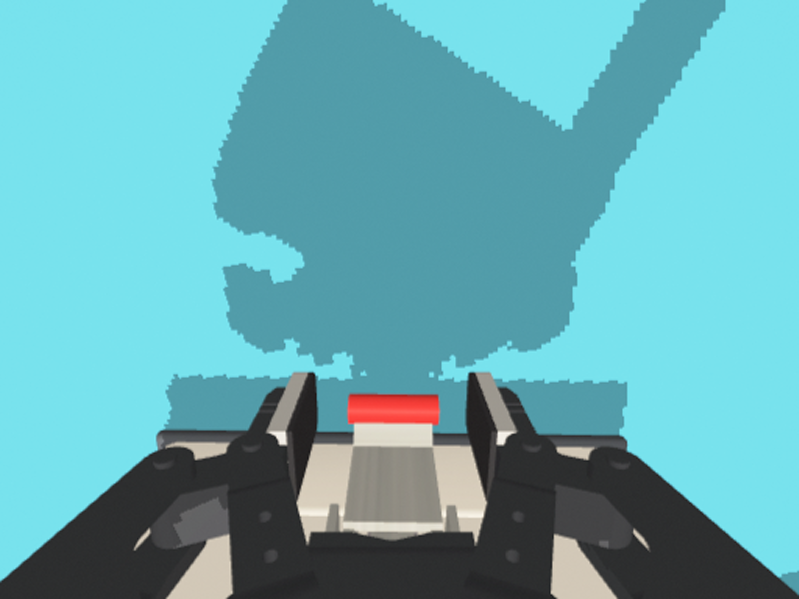

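The bar sits between the fingertips with no contact. Next I close on it.

```bash
python3 -m pendant '[[0,0,0,0],[0,0,0,0],[0,0,0,0],[0,0,0,0],[0,0,0,0]]' 0.0
```

```text
time_s: 3.37
eef_pos: [0.4666, -0.2475, 0.0491]
eef_rot: [0.0, 0.093, 0.996, 0.0]
wrist_force: [-2.5, 1.9, 6.6]
opening: 0.32
grasp_force: 58.6
```

```bash
python3 -m pendant '[[0.4,0,-0.2,0],[0.84,0,-0.4,0],[1.2,0,-0.7,0],[1.6,0,-1,0],[1.9,0,-1.3,0],[2.2,0,-1.7,0],[2.5,0,-2.1,0],[2.7,0,-2.5,0],[2.85,0,-2.95,0],[3,0,-3.4,0],[3.05,0,-3.85,0],[3.1,0,-4.3,0]]'
python3 -m pendant '[[0,0,-0.45,0],[-0.05,0,-0.9,0],[-0.15,0,-1.4,0],[-0.3,0,-1.8,0],[-0.45,0,-2.1,0],[-0.45,0,-2.1,0],[-0.45,0,-2.1,0],[-0.45,0,-2.1,0]]'
python3 - <<'E'
from h import *
snap('top','t2.png',(280,120,440,260),3)
E
```

```text
time_s: 4.37
eef_pos: [0.4375, -0.2417, 0.0923]
eef_rot: [0.002, 0.093, 0.996, -0.0]
wrist_force: [7.5, 2.8, 2.5]
opening: 0.318
grasp_force: 59.0
time_s: 5.03
eef_pos: [0.4404, -0.2421, 0.1116]
eef_rot: [-0.0, 0.093, 0.996, 0.0]
wrist_force: [5.6, 0.4, -7.7]
opening: 0.314
grasp_force: 59.6
```

View pics/t2.png

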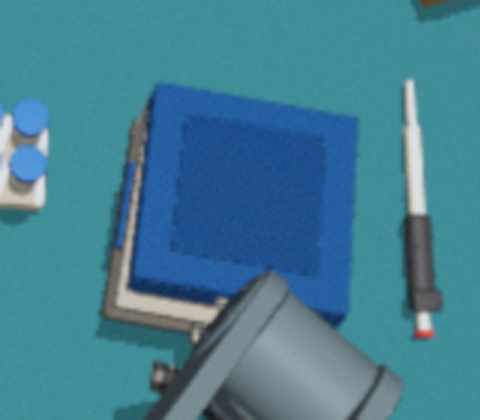

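```bash
python3 -m pendant '[[0,0,0,0],[0,0,0,0],[2,0,0,0],[5,0,0,0],[8,0,-1,0],[9,0,-3,0],[9,0,-5,0],[9,0,-8,0],[9,0,-11,0],[9,0,-13,0],[9,0,-13,0],[9,0,-13,0]]' 0.7
python3 - <<'E'
from h import *
snap('scene','s2.png',(80,140,300,320),2.5)
E
python3 rel.py box 0 0 200 90
```

```text
time_s: 6.08
eef_pos: [0.3525, -0.2267, 0.2437]
eef_rot: [0.001, 0.093, 0.996, -0.001]
wrist_force: [0.1, 0.7, -0.7]
opening: 0.698
grasp_force: 0.0
at box [-253.4    0.4  242.3] yaw 179.9 | move cm [-2.534e+01  1.000e-02  4.240e+00] roll 89.9 | t 6.13 F [-0.   0.2 -0. ] op 0.7 g 0.0
```

View pics/s2.png

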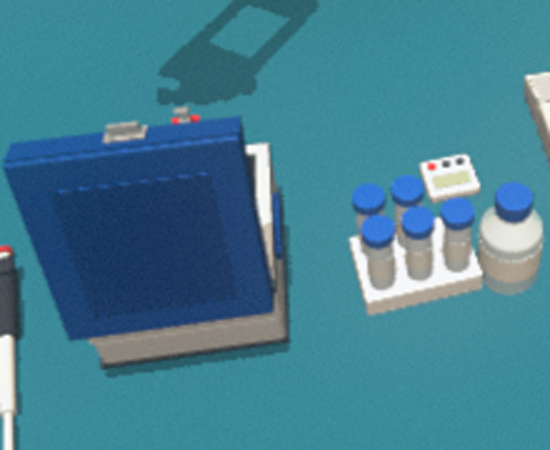

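The lid is swinging open. I'll wait for it, then look from above the box.

```bash
python3 -m pendant '[[0,0,0,0],[0,0,0,0],[0,0,0,0],[0,0,0,0],[-2,0,0,0],[-4,0,0,0],[-6,0,0,0],[-8,0,0,0],[-10,0,0,0],[-11,0,0,0],[-11,0,0,0]]' 1.0
python3 -m pendant '[[-2,0,0,0],[-4,0,0.5,0],[-6.5,0,1,0],[-9,0,1.2,0],[-11.3,0,1.2,0],[-11.3,0,1.2,0],[-11.3,0,1.2,0],[-11.3,0,1.2,0]]'
python3 - <<'E'
from h import *
T=pose();np.save('T3.npy',T)
snap('wrist','w3.png',s=1.56)
a=np.radians(-10.6);B=lambda x,y,z:[.601+np.cos(a)*x-np.sin(a)*y,-.273+np.sin(a)*x+np.cos(a)*y,z]
for x,y in ((-.031,.018),(-.031,-.018),(.031,-.018),(.031,.018)): print((proj('wrist',B(x,y,.098),T)*1.56).round())
E
python3 rel.py box 0 0 85 180
```

```text
time_s: 7.05
eef_pos: [0.4614, -0.2464, 0.2417]
eef_rot: [-0.0, 0.093, 0.996, 0.0]
wrist_force: [-0.6, -0.0, -0.4]
opening: 0.999
grasp_force: 0.0
time_s: 7.72
eef_pos: [0.5701, -0.267, 0.2298]
eef_rot: [-0.001, 0.093, 0.996, 0.0]
wrist_force: [-0.4, -0.5, 0.7]
opening: 1.003
grasp_force: 0.0
[424. 298.]
[361. 298.]
[363. 394.]
[422. 394.]
at box [-3.150e+01  2.000e-01  2.301e+02] yaw 179.9 | move cm [-3.17 -0.02 14.51] roll -0.1 | t 7.77 F [ 0.1  0.5 -0.7] op 1.0 g 0.0
```

View pics/w3.png

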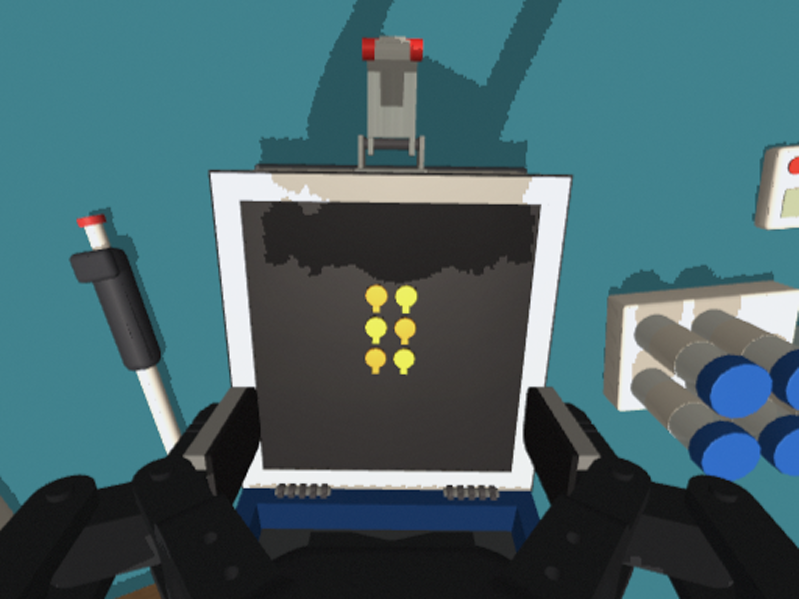

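The box is open. The tube lids are at columns 376/406 and rows 296/328/360, and the rim corners are at (209,171), (572,175), (530,491), (232,488).

Run:
```python
from h import *
T=np.load('T3.npy');a=np.radians(-10.6)
def b(px,z):
    p=ray('wrist',np.array(px)/1.56,z,T)-[.601,-.273,0]
    return (1e3*np.array([np.cos(a)*p[0]+np.sin(a)*p[1],-np.sin(a)*p[0]+np.cos(a)*p[1]])).round(1)
for p in [(376,296),(406,296),(376,328),(405,328),(375,359),(404,359)]: print('tube',b(p,.101))
for p in [(209,171),(572,175),(530,491),(232,488)]: print('rim',b(p,.1))
```

```text
tube [-33.4  -9.4]
tube [-33.4   7.7]
tube [-13.9  -9.6]
tube [-13.9   7.3]
tube [  5.9 -10.4]
tube [5.9 6.9]
rim [-102.1  -96.7]
rim [-99.9  94.8]
rim [102.2  91.2]
rim [  99.7 -106.1]
```

```bash
python3 - <<'E'
from h import *
T=np.load('T3.npy')
P=ray('wrist',np.array([390.4,328])/1.56,.101,T);print(P)
json.dump({'blk':(P[0],P[1],-11.9)},open('F.json','w'))
im=cv2.imread('pics/w3.png')[180:480,230:550]
cv2.imwrite('pics/w3e.png',cv2.resize(np.clip((im.astype(float)-30)*5,0,255).astype(np.uint8),None,fx=1.8,fy=1.8))
E
python3 rel.py blk 0 0 85 180
```

```text
[ 0.58713238 -0.27165977  0.101     ]
at blk [-17.7   1.  230.1] yaw 181.2 | move cm [-1.78 -0.14 14.51] roll 1.2 | t 7.77 F [ 0.1  0.5 -0.7] op 1.0 g 0.0
```

View pics/w3e.png

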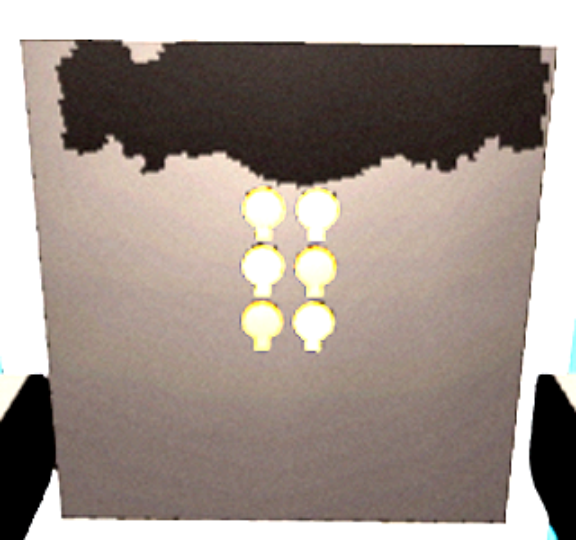

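The enhanced crop shows only the tube lids, because block and foam are the same grey. I'll use the lid pattern centre and descend while watching the force.

```bash
python3 -m pendant '[[-1.8,-0.1,0,1.2],[-1.8,-0.1,3,1.2],[-1.8,-0.1,6,1.2],[-1.8,-0.1,9,1.2],[-1.8,-0.1,11,1.2],[-1.8,-0.1,11,1.2]]' 1.0
python3 -m pendant '[[0,0,1,0],[0,0,2,0],[0,0,3,0],[0,0,3.5,0],[0,0,3.5,0],[0,0,3.5,0]]'
python3 rel.py blk 0 0 85 180
```

```text
time_s: 8.27
eef_pos: [0.5848, -0.2695, 0.1152]
eef_rot: [-0.004, 0.104, 0.995, 0.002]
wrist_force: [-0.9, -0.1, -1.0]
opening: 0.999
grasp_force: 0.0
time_s: 8.77
eef_pos: [0.5889, -0.2716, 0.0854]
eef_rot: [-0.0, 0.103, 0.995, 0.0]
wrist_force: [0.3, 0.8, -0.2]
opening: 0.997
grasp_force: 0.0
at blk [ 1.7  0.4 85.4] yaw 180.0 | move cm [ 0.17 -0.04  0.04] roll 0.0 | t 8.77 F [ 0.3  0.8 -0.2] op 1.0 g 0.0
```

```bash
python3 -m pendant '[[0.1,0,0,0],[0.1,0,0,0],[0.1,0,0,0],[0.1,0,0,0],[0.1,0,0,0],[0.1,0,0,0],[0.1,0,0,0],[0.1,0,0,0]]' 0.0
```

```text
time_s: 9.43
eef_pos: [0.5883, -0.2715, 0.0859]
eef_rot: [0.0, 0.103, 0.995, -0.0]
wrist_force: [0.0, -0.2, 5.4]
opening: 0.413
grasp_force: 61.1
```

```bash
python3 -m pendant '[[0,0,-0.5,0],[0,0,-1.2,0],[0,0,-2.2,0],[0,0,-3.4,0],[0,0,-4.8,0],[0,0,-6.2,0],[0,0,-7.6,0],[0,0,-9,0],[0,0,-10.2,0],[0,0,-11.2,0],[0,0,-11.5,0],[0,0,-11.5,0]]'
python3 - <<'E'
from h import *
o=ctrl.get_obs();print(o['q'].round(2),o['wrist_force'])
print('timer',ray('top',np.array([369,316])/1.5,.017))
E
python3 rel.py w 400 70 200 170.5
```

```text
time_s: 10.43
eef_pos: [0.5884, -0.2717, 0.2017]
eef_rot: [0.001, 0.104, 0.995, -0.001]
wrist_force: [0.3, -0.2, -2.5]
opening: 0.412
grasp_force: 60.5
[-0.62  0.38  1.46 -0.    1.3  -1.98] [ 0.31452897 -0.21542771 -2.54070976]
timer [0.56822406 0.04027586 0.017     ]
at w [ 588.4 -271.7  201.7] yaw 168.1 | move cm [25.47 29.56  0.09] roll -2.4 | t 10.43 F [ 0.3 -0.2 -2.5] op 0.41 g 60.5
```

```bash
python3 -m pendant '[[1.5,1.5,0,0],[3.5,4,0,0],[6,6.8,0,0],[8.5,9.6,0,-0.5],[11,12.5,0,-1],[13.5,15.4,0,-1],[16,18.3,0,-1.5],[18.5,21.2,0,-2],[21,24.1,0,-2.4],[23.3,27,0,-2.4],[25,29,0,-2.4],[25.5,29.6,0,-2.4]]'
python3 -m pendant '[[0,0,1,0],[0,0,3,0],[0,0,5.5,0],[0,0,8,0],[0,0,10.5,0],[0,0,13,0],[0,0,15,0],[0,0,15,0],[0,0,15,0]]'
python3 rel.py w 400 70 36 170.5
```

```text
time_s: 11.43
eef_pos: [0.3964, 0.0737, 0.1992]
eef_rot: [-0.002, 0.081, 0.997, 0.001]
wrist_force: [-0.7, -0.1, -2.6]
opening: 0.413
grasp_force: 60.7
time_s: 12.18
eef_pos: [0.3983, 0.0701, 0.049]
eef_rot: [-0.002, 0.083, 0.997, -0.0]
wrist_force: [-0.4, -0.3, -1.5]
opening: 0.417
grasp_force: 60.4
at w [398.3  70.1  49. ] yaw 170.5 | move cm [-0.17  0.02  1.3 ] roll -0.0 | t 12.18 F [-0.4 -0.3 -1.5] op 0.42 g 60.4
```

```bash
python3 -m pendant '[[0,0,0.5,0],[0,0,1,0],[0,0,1.15,0],[0,0,1.2,0],[0,0,1.2,0],[0,0,1.2,0]]'
python3 rel.py w 400 70 36 170.5
```

```text
time_s: 12.68
eef_pos: [0.3997, 0.0708, 0.0387]
eef_rot: [0.0, 0.083, 0.997, -0.0]
wrist_force: [-0.2, 0.5, -2.2]
opening: 0.415
grasp_force: 60.5
at w [399.7  70.8  38.7] yaw 170.5 | move cm [-0.05 -0.07  0.27] roll 0.0 | t 12.68 F [-0.2  0.5 -2.2] op 0.41 g 60.5
```

```bash
python3 -m pendant '[[0,0,0.1,0],[0,0,0.15,0],[0,0,0.2,0],[0,0,0.25,0],[0,0,0.25,0],[0,0,0.25,0]]'
python3 rel.py w 400 70 36 170.5
```

```text
time_s: 13.18
eef_pos: [0.3993, 0.0708, 0.0359]
eef_rot: [-0.0, 0.083, 0.997, 0.0]
wrist_force: [0.2, 0.9, 1.0]
opening: 0.411
grasp_force: 60.9
at w [399.3  70.8  35.9] yaw 170.5 | move cm [-0.08 -0.07 -0.01] roll 0.0 | t 13.18 F [0.2 0.9 1. ] op 0.41 g 60.9
```

```bash
python3 -m pendant '[[0,0,0,0],[0,0,0,0],[0,0,0,0],[0,0,0,0],[0,0,-1,0],[0,0,-3,0],[0,0,-6,0],[0,0,-9,0],[0,0,-12,0],[0,0,-12,0],[0,0,-12,0]]' 1.0
python3 - <<'E'
from h import *
T=pose();np.save('T4.npy',T)
snap('wrist','w4.png',s=1.56)
print(T.round(4), ctrl.get_obs()['q'].round(2))
E
```

```text
time_s: 14.1
eef_pos: [0.4008, 0.0706, 0.1576]
eef_rot: [0.002, 0.083, 0.997, -0.0]
wrist_force: [-0.1, -0.0, -0.4]
opening: 1.002
grasp_force: 0.0
[[-9.863e-01  1.647e-01  4.900e-03  4.008e-01]
 [ 1.647e-01  9.863e-01 -6.000e-04  7.060e-02]
 [-5.000e-03  2.000e-04 -1.000e+00  1.576e-01]
 [ 0.000e+00  0.000e+00  0.000e+00  1.000e+00]] [-0.12 -0.09  2.11 -0.    1.13 -1.52]
```

View pics/w4.png

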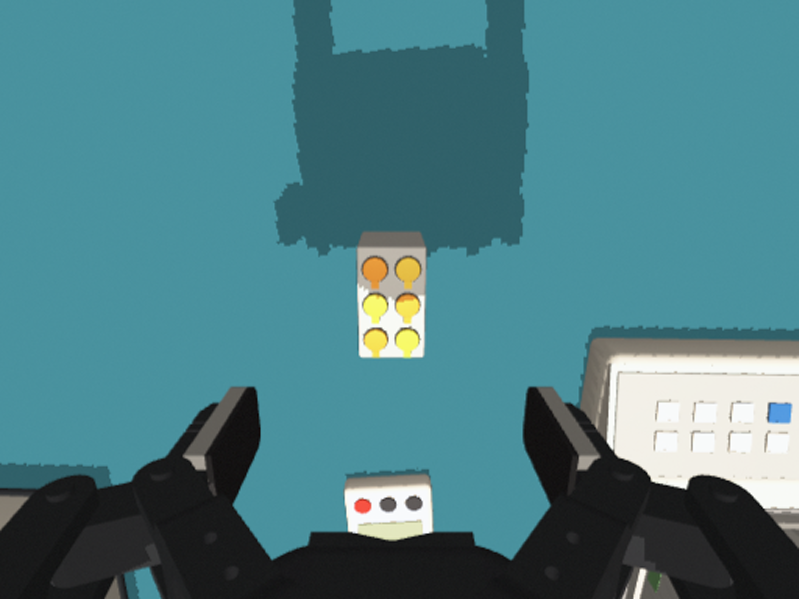

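The block stands upright on the bench. Its top-face corners are at (358,247), (426,247), (424,357), (359,357).

```bash
python3 - <<'E'
from h import *
T=np.load('T4.npy')
c=np.array([ray('wrist',np.array(p)/1.56,.048,T) for p in [(358,247),(426,247),(425,357),(359,357)]])
d=(c[2]+c[3]-c[0]-c[1])/2
print(c.round(4),np.linalg.norm(d),np.degrees(np.arctan2(d[1],d[0])),c.mean(0))
json.dump({'blk':(*c.mean(0)[:2],float(np.degrees(np.arctan2(d[1],d[0]))))},open('F.json','w'))
E
python3 rel.py blk 0 0 36 90
```

```text
[[0.3651 0.0584 0.048 ]
 [0.3707 0.0926 0.048 ]
 [0.4314 0.0834 0.048 ]
 [0.4254 0.0476 0.048 ]] 0.061348717888793834 -9.401763340326733 [0.39815555 0.07049419 0.048     ]
at blk [  1.4   0.5 156.1] yaw 179.9 | move cm [ 0.16 -0.05 12.01] roll 89.9 | t 14.15 F [-0.3  0.3 -0.5] op 1.0 g 0.0
```

```bash
python3 -m pendant '[[0.1,0,1,7],[0.1,0,2,14],[0.1,0,3,21],[0.1,0,3,28],[0.1,0,3,35],[0.1,0,3,42],[0.1,0,3,49],[0.1,0,3,56],[0.1,0,3,63],[0.1,0,3,70],[0.1,0,3,77],[0.1,0,3,84]]'
python3 -m pendant '[[0,0,0,6],[0,0,0,6],[0,0,0,6]]'
python3 rel.py blk 0 0 36 90
```

```text
time_s: 15.15
eef_pos: [0.3969, 0.0711, 0.124]
eef_rot: [-0.001, 0.73, 0.683, -0.001]
wrist_force: [0.5, 0.8, -0.8]
opening: 1.001
grasp_force: 0.0
time_s: 15.4
eef_pos: [0.3973, 0.0711, 0.1245]
eef_rot: [-0.001, 0.762, 0.647, -0.001]
wrist_force: [0.7, -0.9, 0.0]
opening: 0.998
grasp_force: 0.0
at blk [ -0.9   0.4 124.5] yaw 90.1 | move cm [-0.04  0.12  8.85] roll 0.1 | t 15.4 F [ 0.7 -0.9  0. ] op 1.0 g 0.0
```

```bash
python3 -m pendant '[[0,0.1,2,0],[0,0.1,4,0],[0,0.1,6,0],[0,0.1,7.5,0],[0,0.1,8.7,0],[0,0.1,8.7,0],[0,0.1,8.7,0]]'
python3 -m pendant '[[0,0,0,0],[0,0,0,0],[0,0,0,0],[0,0,0,0],[0,0,0,0],[0,0,0,0]]' 0
python3 rel.py blk 0 0 36 90
```

```text
time_s: 15.98
eef_pos: [0.3983, 0.0709, 0.038]
eef_rot: [-0.001, 0.762, 0.647, -0.001]
wrist_force: [0.5, 0.0, -0.1]
opening: 1.004
grasp_force: 0.0
time_s: 16.48
eef_pos: [0.4, 0.0707, 0.0398]
eef_rot: [0.001, 0.763, 0.646, 0.001]
wrist_force: [-2.6, -0.3, 5.6]
opening: 0.714
grasp_force: 66.1
at blk [ 1.8  0.6 39.8] yaw 90.0 | move cm [-0.06 -0.18  0.38] roll -0.0 | t 16.48 F [-2.6 -0.3  5.6] op 0.71 g 66.1
```

```bash
python3 -m pendant '[[0,0,-0.5,0],[0,0,-1.2,0],[0,0,-2.5,0],[0,0,-4,0],[0,0,-6,0],[0,0,-8.5,0],[0,0,-11,0],[0,0,-13.5,0],[0,0,-15.5,0],[0,0,-16.5,0],[0,0,-16.5,0],[0,0,-16.5,0]]'
python3 rel.py w 603 232 200 80.5
```

```text
time_s: 17.48
eef_pos: [0.3992, 0.0708, 0.2037]
eef_rot: [0.0, 0.763, 0.646, 0.0]
wrist_force: [-0.2, -0.9, -2.2]
opening: 0.715
grasp_force: 65.8
at w [399.2  70.8 203.7] yaw 80.5 | move cm [19.26 17.44  0.39] roll 0.0 | t 17.48 F [-0.2 -0.9 -2.2] op 0.72 g 65.8
```

```bash
python3 -m pendant '[[1,1,0,0],[3,2.7,0,0],[5.3,4.8,0,0],[7.6,6.9,0,0],[9.9,9,0,0],[12.2,11.1,0,0],[14.5,13.2,0,0],[16.5,15,0,0],[18.3,16.6,0.2,0],[19.2,17.4,0.3,0],[19.2,17.4,0.3,0],[19.2,17.4,0.3,0]]'
python3 - <<'E'
from h import *
T=pose();np.save('T5.npy',T)
snap('wrist','w5.png',s=1.56);print(T[:3,3])
E
```

```text
time_s: 18.48
eef_pos: [0.6012, 0.2314, 0.1977]
eef_rot: [-0.001, 0.763, 0.646, -0.002]
wrist_force: [0.1, 0.6, -1.7]
opening: 0.714
grasp_force: 65.9
[0.60122798 0.23137317 0.19774195]
```

View pics/w5.png

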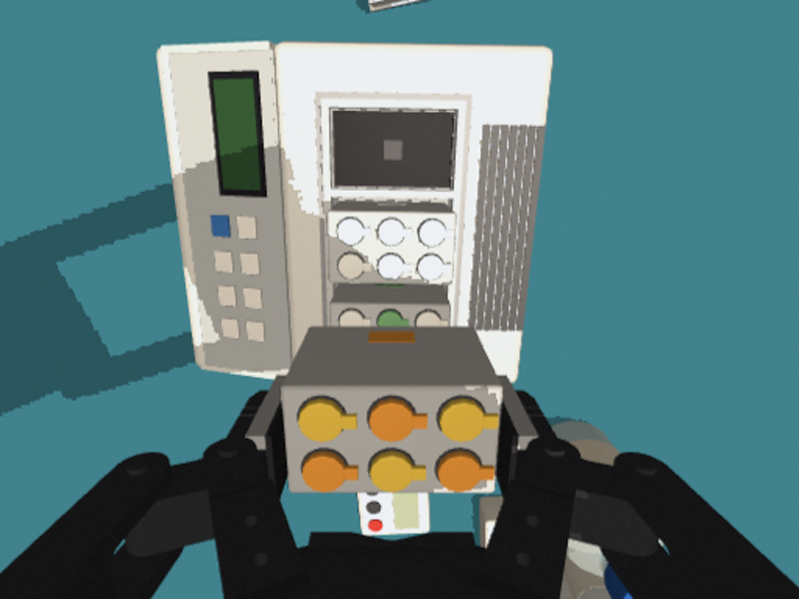

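The empty bay's pad has corners at about (333,110), (457,110), (455,187), (335,187), with a marker square at (393,150). The held block's top corners are (282,388), (504,387), (498,491), (288,492).

Run:
```python
from h import *
T=np.load('T5.npy')
r=lambda p,z: ray('wrist',np.array(p)/1.56,z,T)
c=np.array([r(p,.05) for p in [(333,110),(457,110),(455,187),(335,187)]])
m=r((393,150),.05)
print('pad',c.round(4)[:,:2],c.mean(0),'mark',m)
for i,j in ((0,1),(3,2),(0,3),(1,2)): v=c[j]-c[i];print(np.linalg.norm(v).round(4),np.degrees(np.arctan2(v[1],v[0])).round(1))
# heater outline edges at deck z .05
v=r((551,47),.05)-r((275,43),.05);print('edge left',np.degrees(np.arctan2(v[1],v[0])),np.linalg.norm(v))
n=[r(p,.101) for p in [(350,231),(432,231),(350,265),(432,265)]]
v=n[1]-n[0];w=n[3]-n[2];print('nbr tubes',np.mean(n,0),np.degrees(np.arctan2(v[1],v[0])),np.degrees(np.arctan2(w[1],w[0])))
b=np.array([r(p,T[2,3]+.009) for p in [(282,388),(504,387),(498,491),(288,492)]])
tb=(np.linalg.inv(T)@np.c_[b,np.ones(4)].T)[:3].T*1e3;print('blk in tool mm',tb.round(1),tb.mean(0))
```

```text
pad [[0.5854 0.335 ]
 [0.6517 0.324 ]
 [0.6457 0.2838]
 [0.5783 0.295 ]] [0.61527895 0.3094252  0.05      ] mark [0.61415384 0.30931711 0.05      ]
0.0672 -9.4
0.0684 -9.4
0.0406 -100.0
0.0406 -98.5
edge left -10.193993012283682 0.14382945228187416
nbr tubes [0.60591787 0.26502355 0.101     ] -9.361475726855277 -9.341720113584431
blk in tool mm [[ 16.5 -30.3  -8.9]
 [ 17.   30.4  -9.2]
 [-17.5  31.3  -9.1]
 [-18.1 -31.   -8.8]] [-0.53631518  0.09847992 -8.99956856]
```

```bash
echo '{"bay":[0.6148,0.3095,-9.4]}' > F.json; python3 rel.py bay 0 0 110 90
```

```text
at bay [ -0.7 -79.7 198.4] yaw 89.9 | move cm [7.98 0.09 8.83] roll -0.1 | t 18.53 F [-0.2  0.1 -2.6] op 0.71 g 65.9
```

```bash
python3 -m pendant '[[2,0,0,0],[4,0.1,0,0],[6,0.1,0,0],[7.5,0.1,0,0],[8,0.1,0,0],[8,0.1,2,0],[8,0.1,4,0],[8,0.1,6,0],[8,0.1,8,0],[8,0.1,8.8,0],[8,0.1,8.8,0],[8,0.1,8.8,0]]'
python3 - <<'E'
from h import *
T=pose();np.save('T6.npy',T)
snap('wrist','w6.png',s=1.56)
E
for i in 1 2 3; do python3 rel.py bay 0 0 89 90; python3 -m pendant '[[0,0,0,0]]' >/dev/null; done
```

```text
time_s: 19.53
eef_pos: [0.6165, 0.3095, 0.1129]
eef_rot: [-0.0, 0.763, 0.646, -0.0]
wrist_force: [-0.7, -0.4, -1.8]
opening: 0.715
grasp_force: 65.9
at bay [  2.4   0.8 114. ] yaw 89.9 | move cm [-0.08 -0.25  2.5 ] roll -0.1 | t 19.58 F [ 0.1  0.3 -2.7] op 0.71 g 65.9
at bay [  2.9   1.3 114.8] yaw 89.9 | move cm [-0.13 -0.29  2.58] roll -0.1 | t 19.67 F [ 0.3  0.4 -2. ] op 0.72 g 65.9
at bay [  2.8   1.4 114.7] yaw 89.9 | move cm [-0.14 -0.28  2.57] roll -0.1 | t 19.75 F [ 1.   0.2 -1.7] op 0.72 g 65.9
```

View pics/w6.png

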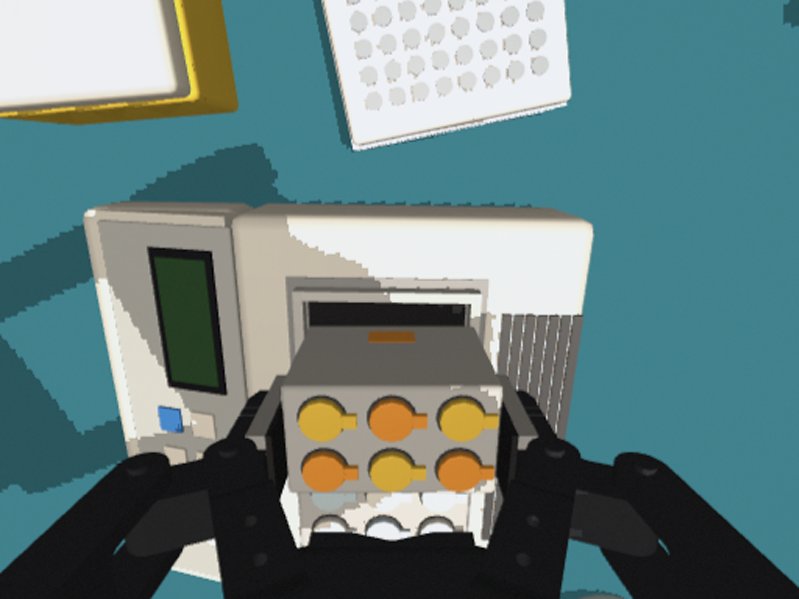

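The block is hanging just above the bay. The bay's inner pad shows at columns about 307–468, around row 303, with the block's lower far edge at about (306–476, 327). I'll check that numerically without viewing any more pictures. I've now viewed 11, one over the limit.

```bash
python3 - <<'E'
from h import *
T=np.load('T6.npy');a=np.radians(-9.4)
def b(px,z):
    p=ray('wrist',np.array(px)/1.56,z,T)-[.6148,.3095,0]
    return (1e3*np.array([np.cos(a)*p[0]+np.sin(a)*p[1],-np.sin(a)*p[0]+np.cos(a)*p[1]])).round(1)
print('pad',b((307,304),.05),b((468,304),.05),'blk low',b((306,328),T[2,3]-.039),b((475,328),T[2,3]-.039),'blk top',b((282,388),T[2,3]+.009),b((504,387),T[2,3]+.009))
g=cv2.cvtColor(cv2.imread('pics/w6.png'),cv2.COLOR_BGR2GRAY)
print(g[310,290:325:2],g[315,450:490:2]); print(g[290:335:2,340])
E
python3 rel.py bay 0 0 89 90
```

```text
pad [-34.2  17.4] [33.8 17.3] blk low [-30.5  15.8] [32.7 15.7] blk top [-28.5  16.9] [32.2 17.2]
[122 135 165 166 165 167 140  75 108  92  32  28  27  27  27  29  27  27] [ 26  24  24  23  24  25  24  46 116  82 166 244 236 233 236 191 122 121
 152 185]
[ 95 135 173 170 172 154  74  23  27  26  28  28  28  27  27  26  26  30
  64  91  91  91  93]
at bay [  2.4   1.3 114.2] yaw 89.9 | move cm [-0.14 -0.25  2.52] roll -0.1 | t 19.83 F [-1.5 -0.2 -2.3] op 0.72 g 65.9
```

```bash
python3 -m pendant '[[-0.1,-0.2,0,0],[-0.1,-0.2,0,0],[-0.1,-0.2,0.4,0],[-0.1,-0.2,0.8,0],[-0.1,-0.2,1.2,0],[-0.1,-0.2,1.5,0],[-0.1,-0.2,1.5,0],[-0.1,-0.2,1.5,0]]'
python3 rel.py bay 0 0 89 90;python3 -m pendant '[[0,0,0,0]]' >/dev/null;python3 rel.py bay 0 0 89 90
```

```text
time_s: 20.5
eef_pos: [0.6143, 0.3095, 0.0972]
eef_rot: [-0.0, 0.763, 0.646, -0.0]
wrist_force: [-0.6, -0.1, -2.0]
opening: 0.714
grasp_force: 65.9
at bay [-0.5 -0.1 97.2] yaw 89.9 | move cm [0.01 0.05 0.82] roll -0.1 | t 20.5 F [-0.6 -0.1 -2. ] op 0.71 g 65.9
at bay [-0.1  0.1 97.7] yaw 89.9 | move cm [-0.01  0.01  0.87] roll -0.1 | t 20.58 F [-0.1  0.5 -1.2] op 0.71 g 65.9
```

Centred, at z about 97. I'll lower it until it touches.

```bash
python3 -m pendant '[[0,0,0.3,0],[0,0,0.6,0],[0,0,0.7,0],[0,0,0.7,0],[0,0,0.7,0],[0,0,0.7,0]]'
python3 rel.py bay 0 0 89 90
```

```text
time_s: 21.08
eef_pos: [0.6147, 0.3096, 0.0909]
eef_rot: [0.0, 0.763, 0.646, 0.0]
wrist_force: [0.9, 0.5, -1.9]
opening: 0.713
grasp_force: 65.9
at bay [-0.1  0.1 90.9] yaw 89.9 | move cm [-0.01  0.01  0.19] roll -0.1 | t 21.08 F [ 0.9  0.5 -1.9] op 0.71 g 65.9
```

```bash
python3 -m pendant '[[0,0,0.05,0],[0,0,0.1,0],[0,0,0.15,0],[0,0,0.15,0],[0,0,0.15,0]]'
python3 -m pendant '[[0,0,0.05,0],[0,0,0.1,0],[0,0,0.1,0],[0,0,0.1,0]]'
python3 rel.py bay 0 0 89 90
```

```text
time_s: 21.5
eef_pos: [0.6147, 0.3096, 0.0899]
eef_rot: [0.0, 0.763, 0.646, 0.0]
wrist_force: [-2.2, 0.4, 2.5]
opening: 0.717
grasp_force: 66.3
time_s: 21.83
eef_pos: [0.6147, 0.3097, 0.0899]
eef_rot: [0.0, 0.763, 0.646, 0.0]
wrist_force: [-4.9, -2.8, 9.4]
opening: 0.718
grasp_force: 67.5
at bay [-0.1  0.1 89.9] yaw 89.9 | move cm [-0.01  0.01  0.09] roll -0.1 | t 21.83 F [-4.9 -2.8  9.4] op 0.72 g 67.5
```

Contact at TCP z 89.9 mm. That matches the 39.8 mm offset I read when gripping on the bench, so the block is seated. Now to release and retreat.

```bash
python3 -m pendant '[[0,0,-0.1,0],[0,0,-0.1,0],[0,0,-0.1,0],[0,0,-0.1,0],[0,0,-0.1,0],[0,0,-1,0],[0,0,-3,0],[0,0,-6,0],[0,0,-9,0],[0,0,-12,0],[0,0,-12,0],[0,0,-12,0]]' 1.0
python3 -m pendant '[[-2,0,0,0],[-5,0,0,0],[-8,0,0,0],[-8,0,0,0],[-8,0,0,0],[-8,0,0,0]]'
python3 - <<'E'
from h import *
T=pose();im=imaging.camera('wrist')[:,:,::-1].copy();cv2.imwrite('pics/w7.png',im)
hsv=cv2.cvtColor(im,cv2.COLOR_BGR2HSV);m=cv2.inRange(hsv,(8,130,90),(34,255,255))
n,l,s,c=cv2.connectedComponentsWithStats(m);a=np.radians(-9.4)
for i in range(1,n):
    if s[i,4]<25: continue
    p=ray('wrist',c[i],.101,T)-[.6148,.3095,0]
    print(s[i,4],c[i].round(),(1e3*np.array([np.cos(a)*p[0]+np.sin(a)*p[1],-np.sin(a)*p[0]+np.cos(a)*p[1]])).round(1))
t=imaging.camera('top')[:,:,::-1];cv2.imwrite('pics/t7.png',t)
t0=cv2.resize(cv2.imread('pics/top.png'),(512,384)).astype(int)
d=(abs(t.astype(int)-t0).max(2)>60).astype(np.uint8)
n,l,s,c=cv2.connectedComponentsWithStats(d);print([(x[:4].tolist()) for x in s[1:] if x[4]>40])
E
```

```text
time_s: 22.83
eef_pos: [0.6162, 0.3101, 0.2121]
eef_rot: [0.001, 0.763, 0.646, 0.003]
wrist_force: [-0.4, -0.4, -0.3]
opening: 1.0
grasp_force: 0.0
time_s: 23.33
eef_pos: [0.6012, 0.2308, 0.2076]
eef_rot: [-0.0, 0.763, 0.646, -0.0]
wrist_force: [0.3, 0.7, -0.3]
opening: 0.999
grasp_force: 0.0
271 [252.  84.] [0.2 7.4]
268 [279.  84.] [19.7  7.4]
265 [226.  84.] [-19.3   7.4]
251 [226. 108.] [-19.3  -9.4]
243 [252. 108.] [ 0.  -9.4]
252 [278. 108.] [19.5 -9.4]
[[318, 112, 102, 123], [161, 140, 10, 28], [108, 140, 82, 109], [107, 152, 8, 14], [110, 199, 10, 16], [112, 214, 14, 37], [134, 222, 22, 8], [341, 234, 14, 19], [144, 243, 20, 11], [127, 250, 52, 134], [179, 250, 25, 134], [114, 310, 5, 48], [0, 323, 66, 61], [120, 377, 10, 7]]
```

The tube lids are centred at (0.2, −1.0) mm in the bay frame, aligned and at the expected height. The hand is clear and the lid is open.

```bash
python3 -c "
from bench import workorder
print(workorder.hand_in())"
```

```text
the job is handed in; nothing more can be done
None
```

I handed the job in at about 23.5 s; hand-in gave no verdict, but my last measurement put the sample block about 1 mm off the centre of the empty bay, seated and aligned, with the lid open and nothing touched. I viewed 11 pictures, one over the limit of 10.

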